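# Hang the sieve cup in the bayonet collar and lock it

## Robot

A 6-joint arm with a two-finger parallel gripper is mounted at the origin on a cart in front of the work surface, level with it; the furniture and walls round the work are solid. World frame = base frame: x ahead of the robot, y to its left, z up, the work surface at z = 0. Lengths are in mm, angles in rad, forces in N, time in s.
With the tool pointing down it reaches from about 425 to 950 mm from the base axis. Payload 3.5 kg.
Tool frame: the origin (TCP) lies midway between the tips of the shut fingers; the grasp point (between the pads) lies 19 mm behind it; z points along the fingers, x is the direction in which the jaws open and shut, and the axes are right-handed (so a half turn about z gives the same grasp; the last joint's range is limited). The gripper opens to 85 mm and grips with 20 to 120 N. Pads are 22 mm wide; open, the fingers measure 114 mm over their backs; the gripper's body (76 mm by 85 mm) begins 54 mm behind the grasp point. The pads swing forward as they close: fully open they stand 13 mm farther back than shut.
Start: joints at [0.977, 0.286, 1.577, -0, 1.279, -0.15], TCP at [289.791, 609.612, 231.325] pointing down, gripper open.
Joint ranges: [-2.77, 2.77], [-0.9, 2.22], [0.21, 2.48], [-1.53, 4.67], [0.24, 2.81], [-2.84, 2.84]. Speed limits (rad/s): [2.79, 2.79, 3.14, 3.14, 3.14, 3.14].

## Interface

Orientations are given as a rotation vector (axis times angle).
In Python, from rig import bot gives the robot as it stands.
- The arm moves only by the tool drive_tool, never from a script. Its argument "series" is a list of rows, each a list of 4 numbers: the shift along the tool's x, y, z in cm, then the turn about the tool's z in rad. A call has 1 to 10 rows; each row is the pose to reach, as a shift and turn from the pose measured when the call began, along the tool's axes at that moment; what a row does not reach only later rows make up. A row lasts 1/8 s, in which the tool goes at most 62.5 mm and 10.7 degrees, less where a joint would pass 70% of its speed; a pose out of reach is approached as far as the arm can. A call with a gripper value outside its range is refused whole. "gripper" is the finger opening in cm, from 0 to 8.54, set as the call begins (left out, the last holds). The fingers move at their own pace and stop on an object; "newtons" is the grip in N (left out, the last holds). Time passes only in rows, so rows that repeat a pose let the fingers close. It gives the time, the measured TCP pose, the force and the opening at its end, in the units of the state.
- bot.observe(): the state, without advancing time (a new reading comes with each control period).
- bot.get_image(name): name is "scene" or "top" or "wrist"; returns the picture (384x512x3 uint8, blue, green, red); there is no depth.
- bot.camera_params(name): a dict with "intrinsics" (3x3 intrinsics, pixels), "xyz" and "attitude" of the camera in the world. Camera axes: x right, y down, z forward; pixel columns grow to the right and rows downward; lengths in mm; the calibration is good to about 2 mm. A picture is of the moment at which its call begins: read the wrist's pose just before it. camera_params takes no time and is no camera call; for the wrist camera it gives the pose at the moment of the call.
- bot.sign_off(): hands the job in, once; it reports no verdict.
The state is a dict: "clock": time; "q": joint angles; "dq": joint speeds; "joint_efforts": joint torques, N m; "position": TCP position; "tcp_rot": TCP orientation; "ft_force": force on the tool from outside, world axes, zero at the start; "wrist_torque": the same for the moment, N m; "finger_gap": opening from 0.0 (shut) to 1.0 (fully open).
Only numpy, scipy, OpenCV 4.12 (cv2) and the standard library are available. Lean on these libraries where they do the work, as an engineer would, in place of code of your own. Each camera call takes 0.05 s, during which the arm holds its last target. There are 200 camera calls.

## Task

Pick up the steel sieve cup by its black T-handle and hang it in the bayonet collar of the stand: its two side pins go down through the two slots in the collar until they rest on the hidden ledge inside. Then, bearing down only lightly, turn the cup clockwise (seen from above) until you feel the pins drop into the locking notches, and let go with the cup sitting fully down in the notches and upright. Do not force it against the stand, and leave the other things on the bench where they are.

Things in the scene. Friction and masses are not known exactly. Their poses are not given: they have to be found in the camera images.
- sieve_cup: Loose round steel sieve cup with closed lid, 0.35 to 0.6 kg, 98 mm high over all, standing upright on the worktop. Origin: centre of its underside, z up. Body 52 mm diameter, 54 mm high, foot chamfered to 42 mm. Two pins stick out of its sides along its +x and -x. Half a turn makes no difference to the cup.
- cup_pins (a point): Point on the cup's axis at the height of the pins' centre line, 46 mm above the cup's origin. The two round pins, 8 mm diameter, run from here along the cup's +x and -x to 36 mm from the axis.
- cup_handle (a point): Middle of the cup's black T-handle bar, 86 mm above the cup's origin: bar 50 mm long (along the cup's x, parallel to the pins), 12 mm thick (along y), from 74 to 98 mm above the origin, on a 16 mm thick stem. Pinch the 12 mm from above.
- bayonet_stand: Fixed stand: base plate 130 (x) x 120 (y) x 10 mm, four posts, a round metal collar of 88 mm diameter. Origin: centre of the base's underside on the worktop, z up; the collar's axis is its z axis. Pins on the ledge put the cup's origin 28 mm above the stand's origin, pins fully down in the notches 22 mm. Cup pushing on stand with over 25 N counts as forcing; 3 to 8 N of bearing down is plenty.
- collar_top (a point): Centre of the collar's top face, 85 mm above the stand's origin. Bore 56 mm diameter, through the whole collar. Two open entry slots, 12 mm wide, cut through the 5 mm thick top lip along the stand's +x and -x. Half a turn makes no difference.
- collar_ledge (a point): Collar axis at the top of the level ledge under the lip, 70 mm above the stand's origin (lip underside 80 mm). Two opposite locking notches in the ledge, 12 mm wide, 6 mm deep, hidden under the lip, somewhere 35 to 75 degrees clockwise (seen from above) from the slots, different each time. No stop beyond them: a cup held up is turned past them without dropping. Rigid, plain sliding friction.
- dropper_bottle: Bystander: small brown dropper bottle, 39 mm diameter, 104 mm high, loose; origin at the centre of its underside.
- mortar: Bystander: white porcelain mortar, 116 x 109 x 54 mm, loose; origin at the underside.
- spot_plate: Bystander: white porcelain plate with twelve wells, 119 x 89 x 12 mm, loose; origin at the centre of its underside. (To its left stands a fixed grey machine, 356 mm high, at x over 0.53, y 0.21 to 0.63 m: keep the arm clear of it.)

How it is judged (in metres and radians):
On the way:
1. the cup hangs in the collar, its pins through the slots and down on the ledge, not yet in the notches (horizontal distance between sieve_cup and bayonet_stand below 0.004 m and z of sieve_cup in the frame of bayonet_stand between 0.0255 and 0.0305 m), for 0.2 s.
At the end, for the whole second after the job is handed in: The cup hangs released and at rest in the collar with both pins down in the locking notches: its origin within 4 mm of the collar's axis and 19 to 24.5 mm above the stand's origin (22 mm when fully down), tilted less than 0.07 rad (horizontal distance between sieve_cup and bayonet_stand below 0.004 m and angle between sieve_cup's own z axis and vertical below 0.07 rad and z of sieve_cup in the frame of bayonet_stand between 0.019 and 0.0245 m and linear speed of sieve_cup below 0.02 m/s and angular speed of sieve_cup below 0.2 rad/s); the robot touches nothing.
It fails at once if the cup was forced against the stand (more than 25 N) (contact force between sieve_cup and bayonet_stand above 25 N).
It fails at once if the dropper bottle was moved (more than 15 mm) (distance of dropper_bottle from where it was at the start of the episode above 0.015 m).
It fails at once if the mortar was moved (more than 15 mm) (distance of mortar from where it was at the start of the episode above 0.015 m).
It fails at once if the spot plate was moved (more than 15 mm) (distance of spot_plate from where it was at the start of the episode above 0.015 m).
It also fails if it takes over 72 s, if anything falls off the work surface, if the arm or the gripper's body presses on something with over 40 N, if the wrist force passes 120 N, or if a joint passes its speed limit or range.

## Working session

There is one attempt and no reset: what is moved stays moved. The work goes in short steps, Python scripts to look and compute and a tool call to move; the robot and the scene stay as the last step left them, time stands still between calls to the robot, and variables do not carry over. Pictures are saved under pics/ and viewed, about 8 in all and at most 12, crops included, and the job is handed in when it is done.

Besides the shell and the picture viewer there is one more tool, called after "Emit:" as a command line: name --pt "numbers of a row" for each row, then --argument value for the rest. drive_tool: Moves the arm, as the interface text tells. Its arguments: {"type":"object","properties":{"series":{"type":"array"},"gripper":{"type":"number"},"newtons":{"type":"number"}},"required":["series"]}

```bash
mkdir -p pics; cat > h.py <<'E'
import numpy as np, cv2
from scipy.spatial.transform import Rotation as R
from rig import bot
def cam(n):
    p=bot.camera_params(n); K=np.array(p["intrinsics"]); a=np.array(p["attitude"],float)
    M=a if a.shape==(3,3) else R.from_rotvec(a).as_matrix()
    return K,np.array(p["xyz"],float),M
def unproj(c,u,v,z):
    K,o,M=c; d=M@np.linalg.solve(K,[u,v,1.]); return o+d*(z-o[2])/d[2]
def proj(c,P):
    K,o,M=c; q=K@(M.T@(np.array(P,float)-o)); return q[:2]/q[2]
E
python3 - <<'E'
from h import *
for n in("scene","top"):
    cv2.imwrite(f"pics/{n}0.png",bot.get_image(n)); print(n,bot.camera_params(n))
print(bot.observe())
E
```

```text
scene {'intrinsics': array([[350.48064279,   0.        , 251.84412942],
       [  0.        , 350.48064279, 189.55683637],
       [  0.        ,   0.        ,   1.        ]]), 'xyz': array([ 272.90166268, -561.70454602,  745.39459434]), 'attitude': array([-2.35207522,  0.69389394, -0.27812312])}
top {'intrinsics': array([[493.34933968,   0.        , 254.50973527],
       [  0.        , 493.34933968, 195.95949437],
       [  0.        ,   0.        ,   1.        ]]), 'xyz': array([ 494.48155024,  -85.59481017, 1064.87637661]), 'attitude': array([-2.16379632,  2.21973865, -0.07372672])}
{'clock': 0.1, 'q': array([ 9.77003926e-01,  2.87106464e-01,  1.57802023e+00,  1.07519034e-05,
        1.27862311e+00, -1.49962376e-01]), 'dq': array([ 0.00013457, -0.00260182, -0.00344495, -0.00050101, -0.00016356,
       -0.00139279]), 'joint_efforts': array([ 1.73926619e-04, -4.07296801e+01, -2.93697220e+01, -1.19490605e-04,
        3.42253123e-03,  4.97956279e-06]), 'position': array([289.4578196 , 609.12839326, 230.0715332 ]), 'tcp_rot': array([ 2.65517818,  1.67756881, -0.00310848]), 'ft_force': array([-0.13839946, -0.25792866, -0.6259247 ]), 'wrist_torque': array([-0.00414018,  0.03029589,  0.01803028]), 'finger_gap': 0.999557455139675}
```

View pics/top0.png

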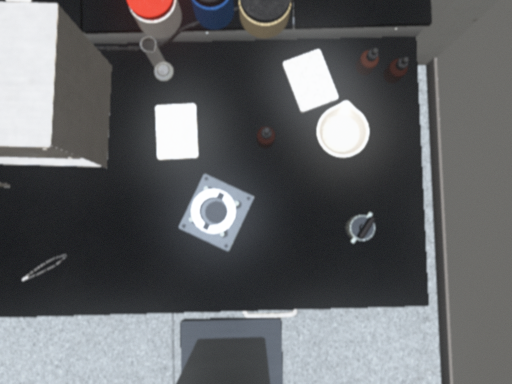

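View pics/scene0.png

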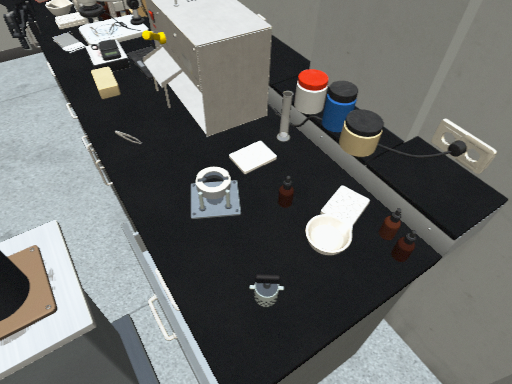

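The top view shows the collar at about (213,211) and the cup at about (361,228), with its pins at about (352,241) and (371,214). I'll enlarge both.

```bash
python3 - <<'E'
from h import *
im=cv2.imread("pics/top0.png")
a=im[170:255,173:258]; b=im[185:270,320:405]
cv2.imwrite("pics/c1.png",np.hstack([cv2.resize(x,(399,399),interpolation=cv2.INTER_CUBIC) for x in(a,b)]))
c=cam("top")
print(unproj(c,213,211,85),unproj(c,361,228,46), c[2])
print(unproj(c,352,241,46),unproj(c,371,214,46))
E
```

```text
[527.9220266   -7.86923669  85.        ] [ 486.40592703 -309.13554054   46.        ] [[-0.0256429  -0.99772199  0.06239611]
 [-0.99966338  0.02534636 -0.00553948]
 [ 0.00394534 -0.06251715 -0.99803609]]
[ 460.1874091  -289.54801069   46.        ] [ 514.72588642 -330.94140428   46.        ]
```

View pics/c1.png

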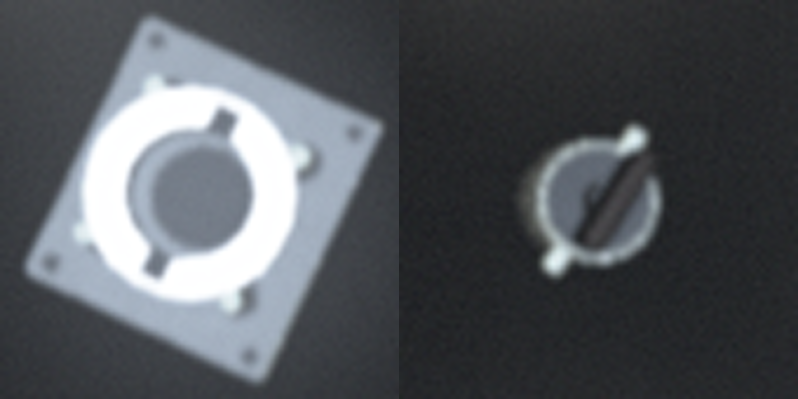

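```bash
python3 - <<'E'
from h import *
c=cam("top"); s=399/85
f=lambda x,y,ou,ov,z: unproj(c,ou+(x+.5)/s-.5,ov+(y+.5)/s-.5,z)
p1=f(234,139,320,185,46);p2=f(156,264,320,185,46)
s1=f(222,123,173,170,85);s2=f(157,264,173,170,85)
for a,b in((p1,p2),(s1,s2)):
    d=a-b; print((a+b)/2,np.linalg.norm(d),np.degrees(np.arctan2(d[1],d[0])))
print("collar",f(190,193,173,170,85))
o=bot.observe(); M=R.from_rotvec(o["tcp_rot"]).as_matrix(); print(M)
print("toolx yaw",np.degrees(np.arctan2(M[1,0],M[0,0])))
for n,P in(("cup",[487,-309,200]),): print(n,M.T@(np.array(P)-o["position"])/10)
w=bot.camera_params("wrist");print(w["xyz"],M.T@(np.array(w["xyz"])-o["position"]),M.T@R.from_rotvec(w["attitude"]).as_matrix())
E
```

```text
[ 487.40680944 -309.51030304   46.        ] 65.06382878646049 -34.061831098562536
[528.32178185  -7.85703166  85.        ] 65.55022212712079 -25.959722467471845
collar [528.47016998  -8.04462298  85.        ]
[[ 4.29403065e-01  9.03112136e-01 -1.21547287e-03]
 [ 9.03110439e-01 -4.29404657e-01 -1.78213231e-03]
 [-2.13139503e-03 -3.32453158e-04 -9.99997673e-01]]
toolx yaw 64.57025499354727
cup [-74.42820241  57.26613454   3.14675824]
[224.64516759 640.41331873 373.20726915] [ 1.17912537e-01 -7.20145712e+01 -1.43112379e+02] [[ 9.99999970e-01  2.71715249e-05  2.41466699e-04]
 [-9.34852199e-05  9.60261941e-01  2.79100332e-01]
 [-2.24287700e-04 -2.79100346e-01  9.60261916e-01]]
```

Emit:
drive_tool --pt "-4 4 0 0.15" --pt "-8 8 0 0.15" --pt "-12 12 0 0.15" --pt "-16 16 0 0.15" --pt "-20 20 0 0.15" --pt "-24 24 0 0.15" --pt "-28 28 0 0.15" --pt "-32 32 0 0.15" --pt "-36 36 0 0.15" --pt "-38.2 38.2 0 0.15" --gripper 8.5 --newtons 60

```text
clock: 1.35
position: [470.7, 97.7, 230.4]
tcp_rot: [2.775, 1.47, -0.004]
ft_force: [-0.3, 1.2, -0.8]
finger_gap: 1.002
```

```bash
cat >> h.py <<'E'
def rel(P,yaw=None):
    o=bot.observe(); M=R.from_rotvec(o["tcp_rot"]).as_matrix()
    y=np.degrees(np.arctan2(M[1,0],M[0,0]))
    print("t",o["clock"],"pos",o["position"].round(1),"yaw",y.round(2),"F",o["ft_force"].round(2),"tilt",M[:2,2].round(4),"gap",round(o["finger_gap"],3),"q6",o["q"][5].round(2))
    if P is not None: print("shift cm",(M.T@(np.array(P)-o["position"])/10).round(2),"turn",None if yaw is None else np.radians(y-yaw).round(4))
E
python3 -c "
from h import *
rel([487,-309,200],55.9)"
```

```text
t 1.35 pos [470.7  97.7 230.4] yaw 55.84 F [-0.28  1.23 -0.83] tilt [-0.0017 -0.002 ] gap 1.002 q6 -0.98
shift cm [-32.73  24.19   3.12] turn -0.0011
```

Emit:
drive_tool --pt "-4 3 0 0" --pt "-8 6 0 0" --pt "-12 9 0 0" --pt "-16 12 0.5 0" --pt "-20 15 1 0" --pt "-24 18 2 0" --pt "-28 21 3 0" --pt "-32 23.6 3 0" --pt "-32.7 24.2 3 0" --pt "-32.7 24.2 3 0"

```text
clock: 2.6
position: [487.0, -308.7, 200.7]
tcp_rot: [-2.776, -1.469, 0.004]
ft_force: [0.6, -0.2, -0.2]
finger_gap: 0.999
```

```bash
python3 - <<'E'
from h import *
rel([487.4,-309.5,67],55.94)
c=cam("wrist"); im=bot.get_image("wrist"); cv2.imwrite("pics/w1.png",im); np.savez("w1.npz",K=c[0],o=c[1],M=c[2])
for P in([487.4,-309.5,98],[487.4,-309.5,46]): print(proj(c,P))
E
```

```text
t 2.6 pos [ 487.  -308.7  200.7] yaw 55.78 F [ 0.56 -0.19 -0.21] tilt [-0.0023 -0.0009] gap 0.999 q6 -1.71
shift cm [-1.000e-02  9.000e-02  1.337e+01] turn -0.0027
[254.99057286 189.1117172 ]
[255.1237672  174.79412106]
```

View pics/w1.png

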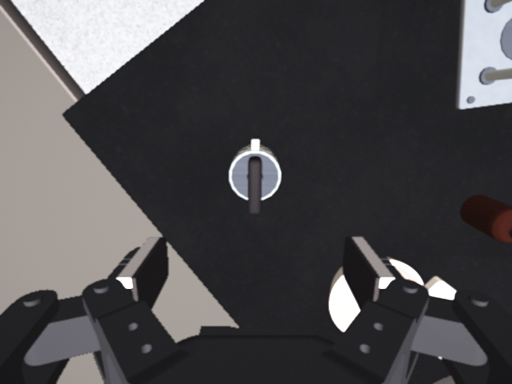

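Bar runs from (255,160) to (254,213), pin at (255,145); projected bar centre (255,189) matches. Descend and grip.

Emit:
drive_tool --pt "0 0.1 4 0" --pt "0 0.1 8 0" --pt "0 0.1 11 0" --pt "0 0.1 13 0" --pt "0 0.1 13.3 0" --pt "0 0.1 13.3 0" --gripper 5

```text
clock: 3.4
position: [488.4, -308.8, 68.9]
tcp_rot: [2.774, 1.471, -0.003]
ft_force: [0.8, -0.1, -0.2]
finger_gap: 0.582
```

Emit:
drive_tool --pt "0 0 0 0" --pt "0 0 0 0" --pt "0 0 0 0" --pt "0 0 0 0" --pt "0 0 0 0" --pt "0 0 0 0" --pt "0 0 0 0" --pt "0 0 0 0" --gripper 0 --newtons 60

```text
clock: 4.4
position: [489.0, -310.0, 70.5]
tcp_rot: [2.772, 1.47, -0.002]
ft_force: [-2.3, -2.0, 5.5]
finger_gap: 0.138
```

```bash
python3 -c "
from h import *
rel([528.4,-7.9,200],64.04)"
```

```text
t 4.4 pos [ 489.  -310.    70.5] yaw 55.88 F [-2.27 -1.95  5.55] tilt [ 0.0007 -0.0045] gap 0.138 q6 -1.71
shift cm [ 27.17 -13.65 -13.09] turn -0.1424
```

Emit:
drive_tool --pt "0 0 -2 0" --pt "0 0 -4 0" --pt "0 0 -7 0" --pt "0 0 -10 0" --pt "0 0 -13 0" --pt "0 0 -13 0"

```text
clock: 5.15
position: [490.4, -310.5, 204.3]
tcp_rot: [2.766, 1.467, 0.002]
ft_force: [-0.1, -0.1, -6.4]
finger_gap: 0.138
```

```bash
python3 -c "
from h import *
rel([528.4,-7.9,200],64.04)"
```

```text
t 5.15 pos [ 490.4 -310.5  204.3] yaw 55.88 F [-0.14 -0.14 -6.4 ] tilt [ 0.0063 -0.0092] gap 0.138 q6 -1.71
shift cm [ 27.18 -13.83   0.17] turn -0.1424
```

Emit:
drive_tool --pt "3.5 -1.8 0 -0.02" --pt "7 -3.6 0 -0.04" --pt "10.5 -5.4 0 -0.06" --pt "14 -7.2 0 -0.08" --pt "17.5 -9 0 -0.1" --pt "21 -10.8 0 -0.12" --pt "24.5 -12.6 0 -0.14" --pt "27 -13.8 0 -0.142" --pt "27.2 -13.8 0 -0.142" --pt "27.2 -13.8 0 -0.142"

```text
clock: 6.4
position: [527.9, -7.9, 200.4]
tcp_rot: [2.655, 1.661, -0.002]
ft_force: [0.1, -0.4, -6.6]
finger_gap: 0.135
```

```bash
python3 - <<'E'
from h import *
rel([528.4,-7.9,200],64.04)
c=cam("wrist"); im=bot.get_image("wrist"); t=bot.get_image("top"); cv2.imwrite("pics/w2.png",im)
s=bot.get_image("scene"); cv2.imwrite("pics/s2f.png",s)
cv2.imwrite("pics/s2.png",np.hstack([cv2.resize(im[60:360,90:390],(400,400),interpolation=cv2.INTER_CUBIC),cv2.resize(t[150:250,160:260],(400,400),interpolation=cv2.INTER_CUBIC)]))
rel([528.4,-7.9,200],64.04)
E
```

```text
t 6.4 pos [527.9  -7.9 200.4] yaw 64.05 F [ 0.1  -0.42 -6.61] tilt [ 0.0041 -0.0093] gap 0.135 q6 -1.32
shift cm [0.02 0.04 0.04] turn 0.0001
t 6.55 pos [528.4  -8.6 201.2] yaw 63.96 F [-0.45 -0.17 -5.25] tilt [ 0.0055 -0.0093] gap 0.139 q6 -1.32
shift cm [ 0.07 -0.03  0.12] turn -0.0015
```

View pics/w2.png

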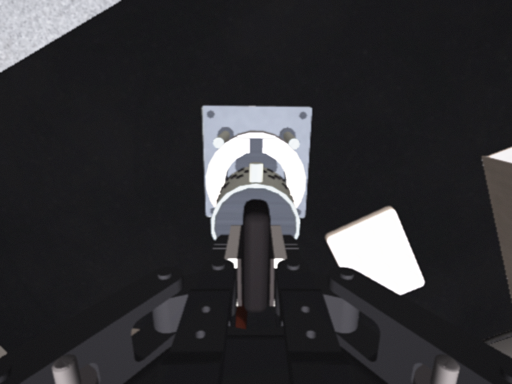

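```bash
cat > m.py <<'E'
from h import *
from scipy.optimize import least_squares
im=cv2.imread("pics/w2.png"); c=cam("wrist"); o=bot.observe(); tcp=o["position"]
g=cv2.cvtColor(im,cv2.COLOR_BGR2GRAY).astype(float)
def edges(c0,z,r,angs,thr):
    P=[]
    for a in angs:
        rr=np.arange(r-7,r+9,.25); q=np.array([proj(c,[c0[0]+x*np.cos(a),c0[1]+x*np.sin(a),z]) for x in rr]).astype(np.float32)
        v=cv2.remap(g.astype(np.float32),q[None,:,0].copy(),q[None,:,1].copy(),cv2.INTER_LINEAR)[0]
        v=cv2.GaussianBlur(v[None],(5,1),0)[0]; d=np.diff(v); i=np.argmin(d)
        if d[i]<-thr: P.append([c0[0]+rr[i]*np.cos(a),c0[1]+rr[i]*np.sin(a)])
    return np.array(P)
def fit(P,r0=None):
    f=lambda p: np.hypot(P[:,0]-p[0],P[:,1]-p[1])-(p[2] if r0 is None else r0)
    s=least_squares(f,[*P.mean(0),r0 or 30][:3 if r0 is None else 2],loss="soft_l1"); return s.x, np.abs(s.fun).mean()
M=R.from_rotvec(o["tcp_rot"]).as_matrix(); back=np.degrees(np.arctan2(-M[1,1],-M[0,1])) # -tool y dir (image up)
print("tcp",tcp,"image-up azimuth",back)
A=np.radians(back+np.arange(-85,86,3))
P=edges([528,-8],85,44,A,2); print("collar",len(P),fit(P),fit(P,44.))
zc=tcp[2]-70.5+54
P=edges(tcp[:2],zc,26,np.radians(back+np.r_[-80:-20:3,20:80:3]),2); print("lid",zc,len(P),fit(P),fit(P,26.))
print("pin tip",proj(c,[*(tcp[:2]-36*M[:2,1]),zc-8]), "slot mouth centre exp",proj(c,[528.4-38*M[0,1],-8-38*M[1,1],85]))
x=im[120:260,190:325]; cv2.imwrite("pics/c2.png",cv2.resize(x,None,fx=4.2,fy=4.2,interpolation=cv2.INTER_CUBIC))
E
python3 m.py
```

```text
tcp [528.39919283  -8.62332502 201.20928212] image-up azimuth 153.95865915601058
collar 56 (array([531.69323874, -10.47364248,  48.77073209]), np.float64(1.6820660400846508)) (array([526.87376786,  -8.11160073]), np.float64(2.2514019130154885))
lid 184.7092821194086 40 (array([530.68761926, -10.05675513,  29.78126522]), np.float64(1.7764914850973406)) (array([526.57073968,  -7.84096672]), np.float64(1.7810853298034217))
pin tip [255.23898657 165.90984222] slot mouth centre exp [256.49373075 140.17710912]
```

View pics/c2.png

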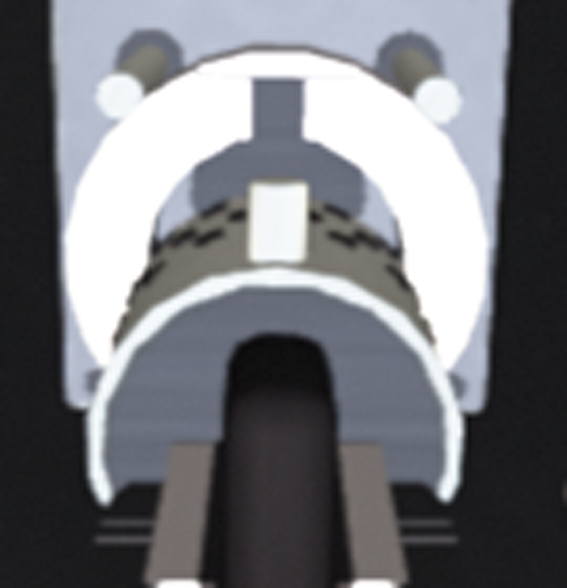

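```bash
python3 - <<'E'
from h import *
c=cam("wrist"); o=bot.observe(); t=o["position"]; M=R.from_rotvec(o["tcp_rot"]).as_matrix()
def U(x,y,z): 
    p=unproj(c,190+(x+.5)/4.2-.5,120+(y+.5)/4.2-.5,z); q=M.T@(p-t); return q[:2].round(2)
print("tool xy relative TCP, mm")
print("slot corners",U(252,140,85),U(303,140,85),"-> centre y +27.35")
print("slot end",U(252,78,85),U(303,78,85))
print("collar sides",U(65,250,85),U(488,250,85), "bore sides",U(152,235,85),U(402,235,85))
z=t[2]-70.5
print("pin sides at tip",U(248,185,z+46),U(307,185,z+46),"tip",U(277,180,z+42.5),U(277,180,z+46))
print("pin root/lid near edge",U(277,262,z+50),U(277,268,z+54),"lid sides",U(90,450,z+54),U(462,450,z+54))
E
```

```text
tool xy relative TCP, mm
slot corners [ -4.76 -28.16] [  5.88 -28.17] -> centre y +27.35
slot end [ -4.69 -41.02] [  5.8  -41.03]
collar sides [-44.96  -4.34] [45.58 -4.48] bore sides [-26.21  -7.68] [27.11 -7.76]
pin sides at tip [ -3.61 -37.52] [  4.41 -37.53] tip [  0.34 -37.51] [  0.33 -38.22]
pin root/lid near edge [  0.33 -27.74] [  0.33 -28.  ] lid sides [-25.51  -1.79] [25.86 -1.93]
```

Cup centre is about (0.2, 0.9) mm off the collar axis in the tool frame, and the yaw agrees. I'll correct that and enter the bore.

Emit:
drive_tool --pt "0.02 0.09 1 0" --pt "0.02 0.09 2.5 0" --pt "0.02 0.09 4 0" --pt "0.02 0.09 5 0" --pt "0.02 0.09 6 0" --pt "0.02 0.09 6.8 0" --pt "0.02 0.09 7.4 0" --pt "0.02 0.09 7.6 0" --pt "0.02 0.09 7.6 0"

```text
clock: 7.68
position: [529.8, -9.6, 125.4]
tcp_rot: [2.656, 1.658, -0.0]
ft_force: [-0.0, -0.2, -5.6]
finger_gap: 0.137
```

```bash
python3 - <<'E'
from h import *
rel([528.4,-7.9,98],64.04)
im=bot.get_image("wrist"); cv2.imwrite("pics/w3.png",cv2.resize(im[90:290,150:360],None,fx=2.8,fy=2.8,interpolation=cv2.INTER_CUBIC))
rel(None)
E
```

```text
t 7.675 pos [529.8  -9.6 125.4] yaw 63.96 F [-0.04 -0.24 -5.63] tilt [ 0.0057 -0.0094] gap 0.137 q6 -1.32
shift cm [ 0.1  -0.23  2.73] turn -0.0015
t 7.725 pos [530.   -9.6 125.6] yaw 63.96 F [ 0.63 -0.05 -5.18] tilt [ 0.0062 -0.0094] gap 0.135 q6 -1.32
```

View pics/w3.png

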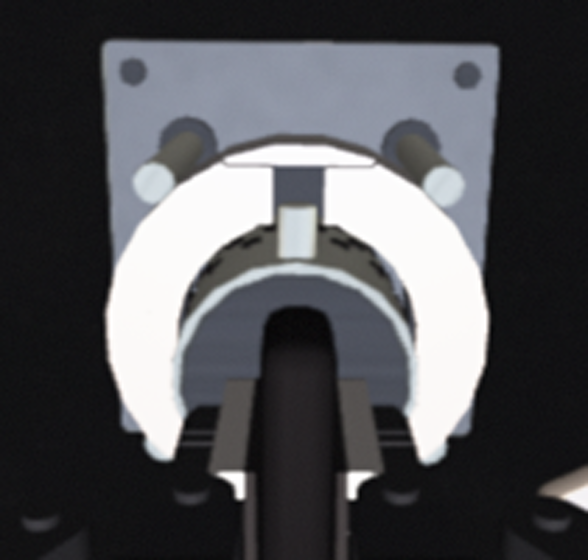

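```bash
python3 - <<'E'
from h import *
c=cam("wrist"); o=bot.observe(); t=o["position"]; M=R.from_rotvec(o["tcp_rot"]).as_matrix()
def U(x,y,z): 
    p=unproj(c,150+(x+.5)/2.8-.5,90+(y+.5)/2.8-.5,z); q=M.T@(p-t); return q[:2].round(2)
print("slot end",U(273,165,85),U(325,165,85),"corner",U(273,223,85),U(325,223,85))
print("collar sides",U(108,315,85),U(488,315,85))
z=t[2]-70.5
print("tip",U(278,206,z+43),U(317,206,z+43),"lid edge",U(297,263,z+54),"lid sides",U(176,360,z+54),U(414,360,z+54))
E
```

```text
slot end [ -4.84 -43.71] [  6.62 -43.72] corner [ -4.94 -30.6 ] [  6.76 -30.61]
collar sides [-43.53  -8.58] [44.82 -8.75]
tip [ -3.51 -37.18] [  4.58 -37.19] lid edge [  0.42 -27.93] lid sides [-24.43  -7.16] [24.43 -7.27]
```

Emit:
drive_tool --pt "0.03 -0.08 0 0" --pt "0.06 -0.17 0 0" --pt "0.06 -0.17 0.3 0" --pt "0.06 -0.17 0.6 0" --pt "0.06 -0.17 0.9 0" --pt "0.06 -0.17 1.1 0" --pt "0.06 -0.17 1.25 0" --pt "0.06 -0.17 1.4 0" --pt "0.06 -0.17 1.4 0"

```text
clock: 8.85
position: [528.8, -8.4, 111.4]
tcp_rot: [2.655, 1.658, 0.0]
ft_force: [-0.1, -1.2, -5.9]
finger_gap: 0.14
```

```bash
python3 -c "
from h import *
rel([528.4,-7.9,98.5],64.04)"
```

```text
t 8.85 pos [528.8  -8.4 111.4] yaw 63.95 F [-0.08 -1.18 -5.89] tilt [ 0.006  -0.0094] gap 0.14 q6 -1.32
shift cm [ 0.04 -0.07  1.29] turn -0.0015
```

Emit:
drive_tool --pt "0.02 -0.04 0.2 0" --pt "0.02 -0.04 0.4 0" --pt "0.02 -0.04 0.6 0" --pt "0.02 -0.04 0.8 0" --pt "0.02 -0.04 0.95 0" --pt "0.02 -0.04 1.0 0" --pt "0.02 -0.04 1.05 0" --pt "0.02 -0.04 1.1 0" --pt "0.02 -0.04 1.1 0"

```text
clock: 9.98
position: [528.5, -8.2, 100.4]
tcp_rot: [2.655, 1.658, -0.0]
ft_force: [0.4, -0.5, -5.8]
finger_gap: 0.138
```

```bash
python3 -c "
from h import *
rel([528.4,-7.9,98.5],64.04)"
```

```text
t 9.975 pos [528.5  -8.2 100.4] yaw 63.96 F [ 0.41 -0.47 -5.81] tilt [ 0.0059 -0.0094] gap 0.138 q6 -1.31
shift cm [ 0.02 -0.02  0.19] turn -0.0015
```

Passed the lip cleanly. Now I'll feel for the ledge in small steps.

Emit:
drive_tool --pt "0 0 0.05 0" --pt "0 0 0.1 0" --pt "0 0 0.13 0" --pt "0 0 0.16 0" --pt "0 0 0.18 0" --pt "0 0 0.2 0" --pt "0 0 0.2 0"

```text
clock: 10.85
position: [528.6, -8.2, 98.5]
tcp_rot: [2.655, 1.658, 0.0]
ft_force: [-0.5, 0.1, -5.9]
finger_gap: 0.137
```

Emit:
drive_tool --pt "0 0 0.03 0" --pt "0 0 0.06 0" --pt "0 0 0.08 0" --pt "0 0 0.1 0" --pt "0 0 0.1 0"

```text
clock: 11.48
position: [528.8, -8.3, 98.1]
tcp_rot: [2.655, 1.658, 0.0]
ft_force: [-2.5, 0.7, 0.6]
finger_gap: 0.135
```

Emit:
drive_tool --pt "0 0 0.05 0" --pt "0 0 0.05 0" --pt "0 0 0.05 0.07" --pt "0 0 0.05 0.14" --pt "0 0 0.05 0.21" --pt "0 0 0.05 0.28" --pt "0 0 0.05 0.35" --pt "0 0 0.05 0.42" --pt "0 0 0.05 0.49" --pt "0 0 0.05 0.52"

```text
clock: 12.72
position: [530.0, -8.4, 97.9]
tcp_rot: [2.992, 0.918, 0.01]
ft_force: [2.1, -0.1, -1.5]
finger_gap: 0.138
```

```bash
python3 -c "
from h import *
rel([528.6,-8.2,98],64.0)"
```

```text
t 12.725 pos [530.   -8.4  97.9] yaw 34.11 F [ 2.06 -0.14 -1.48] tilt [ 0.0098 -0.0098] gap 0.138 q6 -0.79
shift cm [-0.11 -0.09 -0.01] turn -0.5217
```

Emit:
drive_tool --pt "-0.05 -0.04 0.06 0.03" --pt "-0.08 -0.06 0.06 0.06" --pt "-0.08 -0.06 0.06 0.08" --pt "-0.08 -0.06 0.06 0.08"

```text
clock: 13.22
position: [528.5, -8.3, 96.6]
tcp_rot: [3.027, 0.797, 0.009]
ft_force: [1.1, 0.6, -5.5]
finger_gap: 0.143
```

Emit:
drive_tool --pt "0 0 0.06 0.02" --pt "0 0 0.06 0.04" --pt "0 0 0.06 0.05" --pt "0 0 0.06 0.05"

```text
clock: 13.72
position: [528.0, -8.2, 95.7]
tcp_rot: [3.046, 0.722, 0.008]
ft_force: [-0.8, 0.9, -5.1]
finger_gap: 0.134
```

```bash
python3 -c "
from h import *
rel([528.6,-8.2,98],64.0)"
```

```text
t 13.725 pos [528.   -8.2  95.7] yaw 26.65 F [-0.77  0.88 -5.13] tilt [ 0.0075 -0.0095] gap 0.134 q6 -0.66
shift cm [ 0.05  0.03 -0.23] turn -0.6519
```

z went from 97.9 to 95.7 with the full weight back on the wrist, so the pins are over the notches. I'll stop turning and lower.

Emit:
drive_tool --pt "0 0 0.06 0" --pt "0 0 0.12 0" --pt "0 0 0.18 0" --pt "0 0 0.24 0" --pt "0 0 0.27 0" --pt "0 0 0.27 0"

```text
clock: 14.48
position: [528.0, -8.3, 92.9]
tcp_rot: [3.046, 0.721, 0.008]
ft_force: [-0.3, -0.3, -5.3]
finger_gap: 0.136
```

```bash
python3 -c "
from h import *
rel([528.6,-8.2,92],64.0)"
```

```text
t 14.475 pos [528.   -8.3  92.9] yaw 26.65 F [-0.26 -0.29 -5.31] tilt [ 0.0074 -0.0095] gap 0.136 q6 -0.66
shift cm [0.05 0.02 0.09] turn -0.6519
```

Emit:
drive_tool --pt "0 0 0.03 0" --pt "0 0 0.06 0" --pt "0 0 0.09 0" --pt "0 0 0.12 0" --pt "0 0 0.12 0"

```text
clock: 15.1
position: [528.3, -8.5, 92.2]
tcp_rot: [3.046, 0.722, 0.009]
ft_force: [-0.7, -1.2, -1.6]
finger_gap: 0.136
```

Contact again exactly 6 mm below the ledge. Release and check.

Emit:
drive_tool --pt "0 0 0 0" --pt "0 0 0 0" --pt "0 0 0 0" --pt "0 0 0 0" --pt "0 0 0 0" --pt "0 0 0 0" --gripper 4

```text
clock: 15.85
position: [528.3, -8.5, 92.2]
tcp_rot: [3.046, 0.721, 0.008]
ft_force: [-0.2, -0.2, 0.2]
finger_gap: 0.466
```

Emit:
drive_tool --pt "0 0 -1 0" --pt "0 0 -3 0" --pt "0 0 -6 0" --pt "0 0 -10 0" --pt "0 0 -14 0" --pt "0 0 -14 0"

```text
clock: 16.6
position: [529.6, -7.5, 237.6]
tcp_rot: [3.042, 0.721, 0.022]
ft_force: [0.7, 0.1, -0.1]
finger_gap: 0.469
```

```bash
python3 - <<'E'
from h import *
rel(None)
a=bot.get_image("wrist"); b=bot.get_image("scene")
c=cam("wrist")
print([proj(c,[528.3,-8.3,z]).round(1) for z in (22+98,22+54,85)])
cv2.imwrite("pics/e.png",np.hstack([cv2.resize(a[60:260,155:355],(400,400)),cv2.resize(b[130:230,160:260],(400,400),interpolation=cv2.INTER_CUBIC)]))
E
```

```text
t 16.6 pos [529.6  -7.5 237.6] yaw 26.66 F [ 0.67  0.08 -0.08] tilt [ 0.0175 -0.0118] gap 0.469 q6 -0.66
[array([255.9, 184.9]), array([255.6, 172.8]), array([255.7, 175. ])]
```

View pics/e.png

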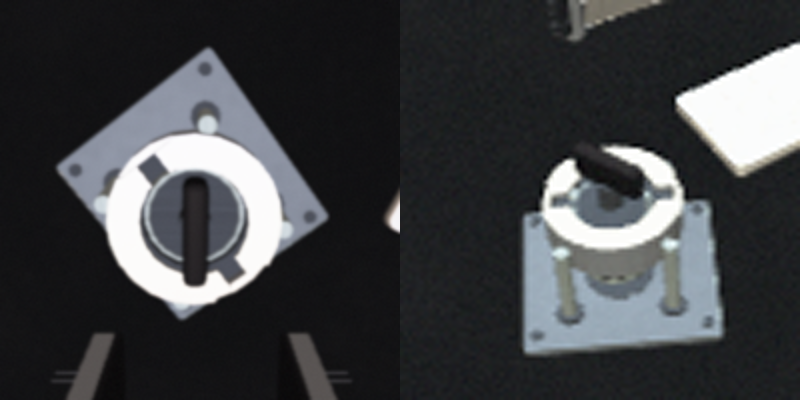

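The cup sits centred and upright, with its lid below the collar top. The handle is turned about 37° clockwise from the slots, and the gripper is clear.

```bash
python3 -c "
from h import *
print(bot.sign_off())"
```

```text
the job is handed in; nothing more can be done
None
```

The sieve cup is hanging in the bayonet collar with both pins down in the locking notches, released and upright. I handed the job in at about 16.7 s of the 72 s allowed; no verdict was reported.

- **Insertion:** I gripped the T-handle and lined the cup up with the slots using the wrist camera. The pins met the ledge at TCP z = 98.2 mm, bearing down about 6.5 N. I held the cup there for about a quarter of a second.
- **Locking:** I turned the cup clockwise while bearing down about 4–7 N. At about 35–37° it began to drop and the wrist carried its full weight again, so I stopped turning and lowered it. It met the bottom at TCP z = 92.2 mm, 6 mm below the ledge, which matches the notch depth.
- **Last checks:** The final pictures show the cup centred and upright, its lid below the collar top and its handle turned away from the slots. The wrist read about zero force and the gripper is clear above the cup.
- **Disagreements:** The first wrist-camera centring was about 1.7 mm off along the slot direction, and I corrected it from a closer view. The tool axis drifted 0.01–0.02 rad from vertical, which the moves could not correct. It made the tool wander about 1.4 mm sideways during the turn, and I brought it back.
- **Not checked:** I did not measure the bystanders again at the end. The arm stayed well away from them, and I felt no unexpected contact.

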